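Stand the lying flask up under the water dispenser so that its flask switch clicks

ROBOT

A 6-joint arm with a two-finger parallel gripper is mounted at the origin on the work surface. World frame = base frame: x ahead of the robot, y to its left, z up, the work surface at z = 0. Lengths are in m, angles in rad, forces in N, time in s.
With the tool pointing down it reaches from about 0.35 to 0.975 m from the base axis. Payload 4.9 kg.
Tool frame: the origin (TCP) lies at the very end of the fingers, on their centre line; the grasp point (between the pads) lies 19 mm behind it; z points along the fingers, y is the line along which they close (so a half turn about z gives the same grasp; the last joint's range is limited). The gripper opens to 85 mm and grips with 20 to 120 N. Pads are 22 mm wide; open, the fingers measure 114 mm over their backs; the gripper's body (76 mm by 85 mm) begins 54 mm behind the grasp point. The pads swing forward as they close: fully open they stand 13 mm farther back than shut.
Start: joints at [1.215, 0.053, 1.613, -0, 1.476, -0.119], TCP at [0.147, 0.608, 0.231] pointing down, gripper open.
Joint ranges: [-3.01, 3.01], [-1.01, 2.22], [0.06, 2.58], [-1.02, 4.17], [0.09, 2.62], [-3.14, 3.14]. Speed limits (rad/s): [2.57, 2.57, 3.14, 3.14, 3.14, 3.14].

INTERFACE

Orientations are given as a rotation vector (axis times angle).
In Python, from station import * gives the robot as it stands.
- The arm moves only by the shell command python3 -m crank 'ROWS' [OPENING] [FORCE]. ROWS is JSON, a list of rows, each an object with "offset": the shift along the tool's x, y, z in m, a list of three; "twist": the turn, a rotation vector about the tool's x, y, z in degrees, a list of three. In form: [{"offset": [x, y, z], "twist": [rx, ry, rz]}, ...]. A call has 1 to 20 rows; each row is the pose to reach, as a shift and turn from the pose commanded when the call began, along the tool's axes at that moment; what a row does not reach only later rows make up. A row lasts 1/8 s, in which the tool goes at most 62.5 mm and 10.7 degrees, less where a joint would pass 70% of its speed; a pose out of reach is approached as far as the arm can. A call with a gripper value outside its range is refused whole. OPENING is the opening, from 0 (shut) to 1 (fully open), set as the call begins (- or left out, the last holds). The fingers move at their own pace and stop on an object; FORCE is the grip in N (left out, the last holds). Time passes only in rows, so rows that repeat a pose let the fingers close. It gives the time, the measured TCP pose, the force, the opening and the grip force at its end, in the units of the state.
- get_obs(): the state, without advancing time (a new reading comes with each control period).
- get_image(name): name is "side" or "top" or "wrist"; returns the picture (480x640x3 uint8, red, green, blue); there is no depth.
- get_calibration(name): a dict with "intrinsics" (3x3 intrinsics, pixels), "k1" (the pictures are not rectified: a ray, as slopes to the right and down, at radius r is drawn at 1 + k1 r^2 times it, then the intrinsics apply), "world_from_camera" (4x4, takes a point from camera to world coordinates); the wrist camera has in their place "tool_from_camera" (4x4, takes a point from camera to tool coordinates, whose origin is the TCP and whose axes are the flange's). Camera axes: x right, y up, looking along -z (the intrinsics and any distortion apply to the point x, -y, -z); pixel columns grow to the right and rows downward; lengths in m; the calibration is good to about 2 mm. A picture is of the moment at which its call begins: read the wrist's pose just before it. get_calibration takes no time and is no camera call.
- finish_job(): hands the job in; it is judged then, once.
Trained networks look in the newest picture that a camera, given by its name, has taken for a name from the list of things; names that differ only in an ending like _2 or _b are one class to them, and where a whole thing is asked for, a point or a joint stands for the part that bears it (a point fixed in the world has none). Each returns a list of dicts, best first, with "confidence" (0 to 1); they miss things now and then, are a little off and sometimes report something else, mostly with a low value. They report only what shows in the picture. A call takes as long as a camera call. They do not tell look-alikes from the thing itself.
- cut_out(query, camera): "region" (480x640 bool, what is visible of it) and "rect" ([centre column, centre row, width, height] in pixels, round what is visible of it).
The state is a dict: "t": time; "q": joint angles; "dq": joint speeds; "effort": joint torques, N m; "tool_pos": TCP position; "tool_rot": TCP orientation; "contact_force": force on the tool from outside, world axes, zero at the start; "wrist_torque": the same for the moment, N m; "opening": finger opening in m; "grip_force": force on a finger pad.
Only numpy, scipy, OpenCV 4.12 (cv2) and the standard library are available. Lean on these libraries where they do the work, as an engineer would, in place of code of your own. Each camera call takes 0.05 s, during which the arm holds its last target. There are 200 camera calls.

TASK

Get the open steel flask ready for filling: push it, still lying, until its base is squarely butted against the black bumper at the foot of the water dispenser, then raise it by a light pinch on its neck, foot on the worktop and against the bumper all the way, until it stands upright under the spout. Ease it back gently at the end, so that its wall presses the orange roller lever just until the switch clicks, without overtravel, then let go. Never lift the flask clear of the worktop, and leave the soap bottle, mug and flask cap where they are.

Things in the scene. Friction and masses are not known exactly. Their poses are not given: they have to be found in the camera images.
- dispenser: White C-shaped water dispenser, fixed. Origin: on the worktop, middle of the foot of its plinth's front face; x axis level into the machine (the flask comes from -x), y along that face, z up. The front face is a black smooth nylon bumper strip, 150 mm wide, 40 mm high: the stop. The white column (130 mm wide) stands 28 mm behind it (x = 28 mm). The drip plate in front is 1 mm thick.
- head_front (a point): Middle of the lower front edge of the dispenser's overhanging head, at dispenser x = -75 mm, 310 mm above the worktop. The head is 130 mm wide, 80 mm high and reaches back over the column.
- spout (a point): Lower end of the steel spout (18 mm diameter), which hangs from the head 265 mm above the worktop, at x = -42 mm, y = 0 of the dispenser: straight above the axis of a flask that stands upright touching the bumper.
- switch_lever (a joint): Sprung roller lever of the flask switch: 0 rad free, growing as the roller is pressed towards the column. Clicks at 0.142 rad, overtravelled beyond 0.345 rad, end at 0.40 rad. Reads about 0.25 when an upright flask touches the bumper, 0.142 when it stands 8 mm short of it. Needs about 1 N at the roller.
- roller (a point): Centre of the orange roller (18 mm diameter, 26 mm long, axis along dispenser y) at the lower end of the lever. Free, it stands at dispenser x = -9 mm, 120 mm up, so it reaches 18 mm out in front of the bumper's face. The lever hinges 75 mm above it (x = 22 mm, 188 mm up) under a black switch body (front at x = 16 mm, 188 to 238 mm up).
- flask: Open petrol-blue steel flask, rigid, 190 mm long, 0.4 to 0.6 kg, lying with its base towards the dispenser. Body 84 mm in diameter up to 130 mm from the base, shoulder to 152 mm, polished steel barrel-shaped neck, 46 mm across at its middle, 34 mm at its ends, to the mouth. Origin: centre of the flat base (42 mm up while lying); x axis from base to mouth: level when lying, up when standing; roll about x means nothing.
- neck (a point): Point on the flask's axis in the steel neck, 171 mm from the base, at its widest (46 mm across): the place to grip. Neck: 152 to 190 mm from the base. Polished and bulging, it turns between two fingertips that pinch it lightly (20 to 40 N) from both sides, so the flask can be raised without turning the hand.
- soap_bottle: Bystander: green washing-up liquid bottle standing upright, 60 mm in diameter, 190 mm tall. Origin: centre of its underside, z up.
- mug: Bystander: white mug, 80 mm in diameter, 90 mm tall, handle at its +y. Origin: centre of its underside, z up.
- flask_cap: Bystander: the flask's black screw cap with a carrying loop, 54 mm in diameter, 48 mm tall, standing on the worktop. Origin: centre of its underside, z up.
There are look-alikes about, which are no part of the job. Several things look just like the flask: the one meant starts farthest from the robot's base.

How it is judged:
On the way, in this order (a step that is already met when the one before it is completed fails the run):
1. the flask, still lying, has its base squarely against the bumper: base centre within 12 mm of the bumper's face, within 25 mm of its middle, axis within 0.15 rad of square (x of flask in the frame of dispenser above -0.012 m and y of flask in the frame of dispenser between -0.025 and 0.025 m and angle between flask's own x axis and vertical above 1.35 rad and angle between the x axis of flask and the x axis of dispenser, either way round below 0.15 rad), for 0.1 s.
2. the flask is about half raised (its axis 0.6 to 0.95 rad from vertical) with its foot still at the bumper: base centre no more than 45 mm in front of the bumper's face (angle between flask's own x axis and vertical between 0.6 and 0.95 rad and x of flask in the frame of dispenser above -0.045 m), for 0.05 s.
At the end, for the whole second after the job is handed in: The flask stands upright (within 0.05 rad) and still on the worktop in front of the bumper, its axis within 25 mm sideways of the spout, its base centre no more than 54 mm in front of the bumper's face, holding the switch lever clicked but not overtravelled (between 0.142 and 0.345 rad) (angle between flask's own x axis and vertical below 0.05 rad and height (world z) of flask below 0.005 m and value of joint switch_lever between 0.142 and 0.345 rad and y of flask in the frame of dispenser between -0.025 and 0.025 m and x of flask in the frame of dispenser above -0.054 m and linear speed of flask below 0.01 m/s and angular speed of flask below 0.1 rad/s); the robot touches nothing.
It fails at once if the switch lever is overtravelled (beyond 0.345 rad) (value of joint switch_lever above 0.345 rad).
It fails at once if the flask is lifted clear of the worktop by about 20 mm (its base centre more than 65 mm up; 47 mm when its axis is within 0.7 rad of vertical, 33 mm when within 0.3 rad) (height (world z) of flask above 0.065 m or (angle between flask's own x axis and vertical below 0.7 rad and height (world z) of flask above 0.047 m) or (angle between flask's own x axis and vertical below 0.3 rad and height (world z) of flask above 0.033 m)).
It fails at once if the soap bottle, mug or flask cap is moved by more than 30 mm or tipped (distance of any of soap_bottle, mug, flask_cap from where it was at the start of the episode above 0.03 m or angle between any of soap_bottle, mug, flask_cap's own z axis and vertical above 0.35 rad).
It also fails if it takes over 45 s, if anything falls off the work surface, if the arm or the gripper's body presses on something with over 40 N, if the wrist force passes 120 N, or if a joint passes its speed limit or range.

## Working session

There is one attempt and no reset: what is moved stays moved. The work goes in short steps, Python scripts to look and compute and a shell command to move; the robot and the scene stay as the last step left them, time stands still between calls to the robot, and variables do not carry over. Pictures are saved under pics/ and viewed, at most 10 in all, crops included, and the job is handed in when it is done.

```bash
mkdir -p pics; ls; python3 - <<'E'
from station import *
import cv2,numpy as np
o=get_obs();print(o)
for n in ("side","top"):
    im=get_image(n);cv2.imwrite(f"pics/{n}0.png",im[:,:,::-1]);c=get_calibration(n);print(n,c)
    for q in ("flask","dispenser","soap_bottle","mug","flask_cap"):
        print(q,[(round(d["confidence"],2),np.round(d["rect"])) for d in cut_out(q,n)])
E
```

```text
pics
{'t': 0.0, 'q': array([ 1.21497178e+00,  5.33802357e-02,  1.61431212e+00,  5.15762139e-07,
        1.47600860e+00, -1.18981173e-01]), 'dq': array([ 1.00157495e-03, -1.06233391e-03,  1.03294880e-03, -1.27564353e-03,
       -4.77884473e-05,  5.04624426e-04]), 'effort': array([ 9.65297513e-04, -3.93696713e+01, -3.70170307e+01,  7.19144373e-05,
        6.72749185e-03,  9.33512808e-06]), 'tool_pos': array([0.14641285, 0.6069571 , 0.23003771]), 'tool_rot': array([-0.37110501, -3.11909552,  0.00321813]), 'contact_force': array([-0.68579703,  0.40758549,  0.20925365]), 'wrist_torque': array([ 0.06743603, -0.00217878,  0.03030361]), 'grip_force': 0.0, 'opening': 0.08583605586287275}
side {'intrinsics': array([[443.23811658,   0.        , 317.66262074],
       [  0.        , 443.23811658, 238.74108347],
       [  0.        ,   0.        ,   1.        ]]), 'k1': -0.03790142231688481, 'world_from_camera': array([[-0.76514942,  0.44499784, -0.46532063,  0.23671192],
       [-0.64354682, -0.55085717,  0.53141685,  0.32476495],
       [-0.01984585,  0.7060689 ,  0.70786499,  0.75509307],
     
[... 509 characters left out ...]
],
       [  0.        ,   0.        ,   1.        ]]), 'k1': -0.08527267473289879, 'world_from_camera': array([[-1.76629784e-02,  9.97075263e-01, -7.43568363e-02,
         5.27915683e-01],
       [-9.99843522e-01, -1.76866054e-02,  3.40759336e-04,
        -9.78808181e-02],
       [-9.75357318e-04,  7.43512199e-02,  9.97231640e-01,
         1.09419588e+00],
       [ 0.00000000e+00,  0.00000000e+00,  0.00000000e+00,
         1.00000000e+00]])}
flask [(0.67, array([271., 368.,  80.,  82.])), (0.56, array([274., 260.,  92.,  45.]))]
dispenser [(0.62, array([421., 260., 221., 101.]))]
soap_bottle [(0.81, array([401., 186.,  34.,  44.]))]
mug [(0.87, array([340., 200.,  47.,  40.]))]
flask_cap []
```

View pics/side0.png

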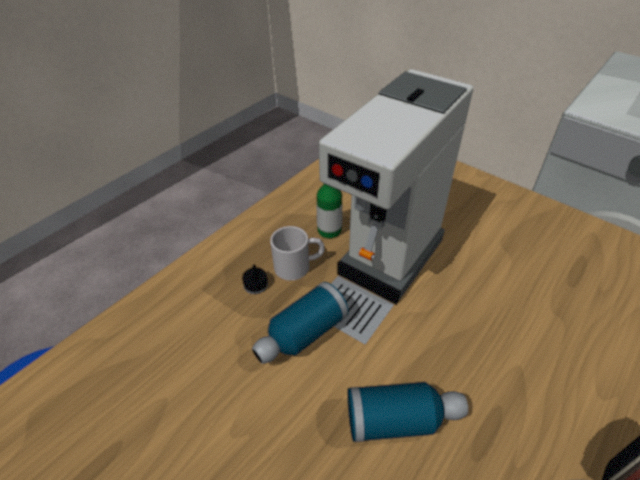

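View pics/top0.png

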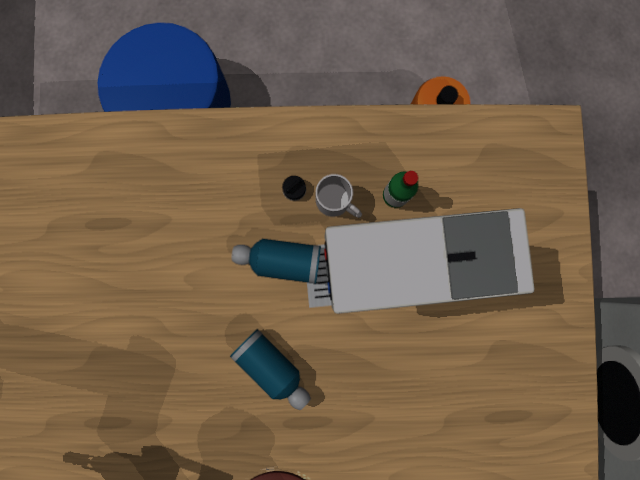

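The side view shows the flask at about (305,325), base right at (340,300), with the bumper from about (340,272) to (398,300). In the top view it lies at (285,260), base under the head at about x=318, and the head's front edge runs from (326,227) to (334,311). The look-alike lies nearer the robot.

```bash
cat > h.py <<'E'
from station import *
import cv2,numpy as np
def ray(n,uv,T=None):
    c=get_calibration(n);K=c["intrinsics"]
    T=c["world_from_camera"] if T is None else T
    d=np.array([(uv[0]-K[0,2])/K[0,0],(uv[1]-K[1,2])/K[1,1]]);s=d.copy()
    for _ in range(20): s=d/(1+c["k1"]*(s@s))
    return T[:3,3],T[:3,:3]@np.array([s[0],-s[1],-1])
def at(n,uv,z,T=None):
    o,v=ray(n,uv,T);return o+v*(z-o[2])/v[2]
def proj(n,p,T=None):
    c=get_calibration(n);K=c["intrinsics"];T=c["world_from_camera"] if T is None else T
    q=T[:3,:3].T@(np.array(p)-T[:3,3]);s=np.array([q[0],-q[1]])/-q[2];s=s*(1+c["k1"]*(s@s))
    return s*K[0,0]+K[:2,2]
E
cat > a.py <<'E'
from h import *
np.set_printoptions(precision=4,suppress=True)
t=cv2.imread("pics/top0.png");s=cv2.imread("pics/side0.png")
a=cv2.resize(t[210:320,225:345],None,fx=5,fy=5,interpolation=cv2.INTER_CUBIC)
b=cv2.resize(s[230:370,245:410],None,fx=4.5,fy=4.5,interpolation=cv2.INTER_CUBIC)
cv2.imwrite("pics/tc.png",a);cv2.imwrite("pics/sc.png",b)
A=at("top",(326,227),.39);B=at("top",(334,311),.39);print("head",A,B,np.linalg.norm(A-B))
for uv in((340,275),(398,302)):print("bump",at("side",uv,0))
for n in("top","side"):
    cut=sorted(cut_out("flask",n) ,key=lambda d:-d["confidence"])
    for d in cut:
        m=d["region"];p=np.argwhere(m)[:,::-1].astype(float);w=np.array([at(n,x,.042)[:2] for x in p[::3]])
        c=w.mean(0);u=np.linalg.svd(w-c,full_matrices=0)[2][0];l=(w-c)@u;print(n,d["confidence"],c,u,l.min(),l.max())
for q,n,z in(("soap_bottle","top",.1),("mug","top",.09),("flask_cap","side",.02)):
    for d in cut_out(q,n)[:1]:print(q,at(n,d["rect"][:2],z))
print("cap",at("top",(294,188),.04))
E
python3 a.py
```

```text
head [ 0.6115 -0.114   0.39  ] [ 0.4874 -0.1233  0.39  ] 0.12438718261207615
bump [ 0.6212 -0.1862  0.    ]
bump [ 0.4809 -0.2046  0.    ]
top 0.67 [0.3428 0.0052] [-0.7253 -0.6885] -0.08639353405631812 0.10493717039663437
top 0.56 [ 0.5826 -0.0172] [-0.1352 -0.9908] -0.10851840756103476 0.08640695113974307
side 0.75 [ 0.5832 -0.0201] [0.0935 0.9956] -0.10398077023877866 0.1111737182667471Traceback (most recent call last):
  File "a.py", line 12, in <module>
    m=d["region"];p=np.argwhere(m)[:,::-1].astype(float);w=np.array([at(n,x,.042)[:2] for x in p[::3]])
                                                                     ~~^^^^^^^^^^
  File "h.py", line 10, in at
    o,v=ray(n,uv,T);return o+v*(z-o[2])/v[2]
        ~~~^^^^^^^^
  File "h.py", line 4, in ray
    c=get_calibration(n);K=c["intrinsics"]
ValueError: time passes only in moves, steps and waits
```

View pics/tc.png

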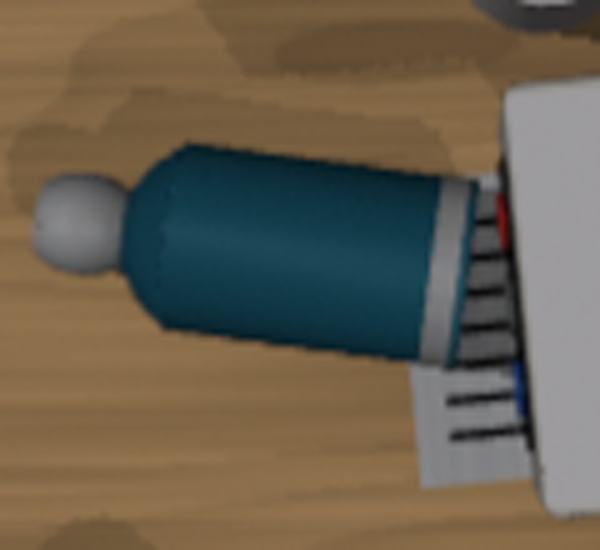

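View pics/sc.png

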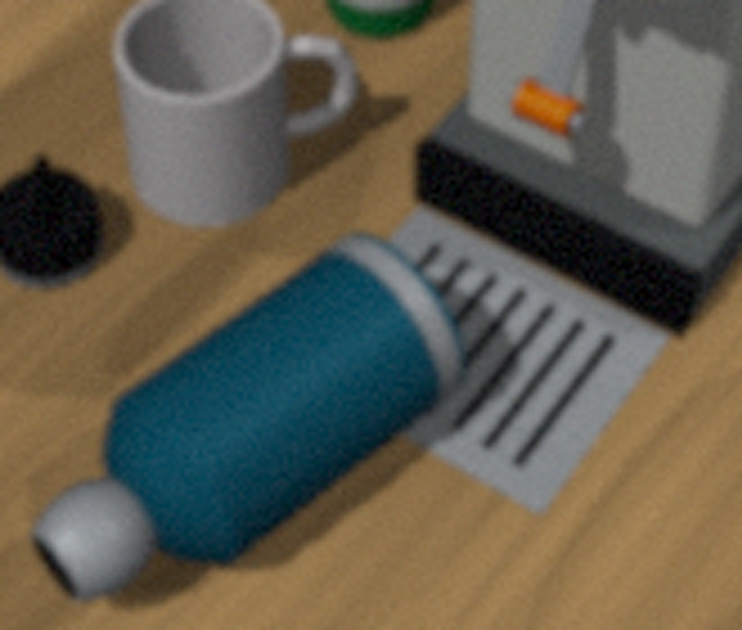

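The crops show the bumper foot corners at side px (338,275.6) and (396.6,304), with its top corners at (338.3,261.8) and (400.6,291). In the top view the flask's base edge runs (320,246.6) to (316,283.4) and the neck centre is at (241,254.6).

```bash
cat > b.py <<'E'
from h import *
np.set_printoptions(precision=4,suppress=True)
S=lambda x,y,z:at("side",(245+x/4.5,230+y/4.5),z); Tp=lambda x,y,z:at("top",(225+x/5,210+y/5),z)
P=[S(418,205,0),S(682,333,0),S(420,143,.04),S(700,275,.04)]
for p in P: print("bump",p)
print(np.linalg.norm(P[0]-P[1]),np.linalg.norm(P[2]-P[3]))
def frame(l,r):
    y=(l-r)[:2];y/=np.linalg.norm(y);return y
print("ydir", frame(P[0],P[1]),frame(P[2],P[3]))
A=Tp(505,88,.39);B=Tp(548,514,.39);print("head",A,B,(A+B)/2,frame(A,B),np.linalg.norm(A-B))
# drip-plate slots/edges
print("plate edge",Tp(410,362,0),Tp(420,488,0),Tp(535,475,0))
b1=Tp(475,183,.042);b2=Tp(455,367,.042);n=Tp(80,223,.042);m=Tp(35,225,.042)
print("base",b1,b2,(b1+b2)/2,"neck",n,m)
e=[Tp(190,143,.042),Tp(445,178,.042),Tp(170,328,.042),Tp(420,362,.042)]
print("edges",e[0]-e[1],e[2]-e[3],(e[0]+e[2])/2,(e[1]+e[3])/2, np.linalg.norm(e[0]-e[2]))
print("side neck",S(95,540,.042), "base",(S(345,237,.06)),S(455,400,.03))
print("cap",Tp(345,-110,.04),"mug",at("top",(334,196),.09),"soap",at("side",(330,232),.0))
E
python3 b.py
```

```text
bump [ 0.6238 -0.182   0.    ]
bump [ 0.4804 -0.1983  0.    ]
bump [ 0.6266 -0.1863  0.04  ]
bump [ 0.4789 -0.2029  0.04  ]
0.1443310085480706 0.14868788332653265
ydir [0.9936 0.1129] [0.9937 0.1118]
head [ 0.6106 -0.1139  0.39  ] [ 0.4848 -0.1241  0.39  ] [ 0.5477 -0.119   0.39  ] [0.9967 0.0809] 0.12619598500608756
plate edge [ 0.5312 -0.077   0.    ] [ 0.4737 -0.0806  0.    ] [ 0.4787 -0.1331  0.    ]
base [ 0.6094 -0.1078  0.042 ] [ 0.5285 -0.0975  0.042 ] [ 0.569  -0.1027  0.042 ] neck [0.5948 0.0672 0.042 ] [0.5942 0.0872 0.042 ]
edges [0.0176 0.1127 0.    ] [0.0168 0.1099 0.    ] [0.5886 0.0229 0.042 ] [ 0.5714 -0.0884  0.042 ] 0.0822420823129328
side neck [0.594  0.0683 0.042 ] base [ 0.6068 -0.1064  0.06  ] [ 0.5274 -0.085   0.03  ]
cap [ 0.7421 -0.0521  0.04  ] mug [ 0.7131 -0.1391  0.09  ] soap [ 0.7246 -0.2788  0.    ]
```

```bash
cat > g.py <<'E'
from h import *
from scipy.spatial.transform import Rotation as R
np.set_printoptions(precision=4,suppress=True)
O=np.array([.553,-.192,0]);X=np.array([.0958,-.9954,0]);Y=np.array([.9954,.0958,0])
def hand(yawdir,tilt):   # yawdir: level heading, tilt: rad below level
    h=np.array([*yawdir,0.])/np.linalg.norm(yawdir);z=np.cos(tilt)*h-np.array([0,0,np.sin(tilt)])
    y=np.cross([0,0,1],h);return np.c_[np.cross(y,z),y,z]
def go(grasp,Rm,flip=False):
    o=get_obs();R0=R.from_rotvec(o["tool_rot"]).as_matrix();
    if flip: Rm=Rm@np.diag([-1,-1,1])
    tcp=grasp+.019*Rm[:,2];tw=R.from_matrix(R0.T@Rm).as_rotvec(degrees=True)
    print("offset",(R0.T@(tcp-o["tool_pos"])).round(4),"twist",tw.round(1),"|tw|",np.linalg.norm(tw).round(1),"dist",np.linalg.norm(tcp-o["tool_pos"]).round(3))
E
python3 - <<'E'
from g import *
n=np.array([.595,.0668,.042]);d=(-.154,-.988)
print(R.from_rotvec(get_obs()["tool_rot"]).as_matrix())
H=hand(d,np.radians(45))
for f in(0,1):go(n-.13*H[:,2],H,f)
E
```

```text
[[-0.9721  0.2346  0.    ]
 [ 0.2346  0.9721  0.    ]
 [-0.      0.     -1.    ]]
offset [-0.5563 -0.3423  0.1109] twist [ 33.4 -36.2  80.5] |tw| 94.4 dist 0.662
offset [-0.5563 -0.3423  0.1109] twist [ 37.   34.1 -89.3] |tw| 102.5 dist 0.662
```

```bash
P='{"offset":[-0.556,-0.342,0.111],"twist":[33.4,-36.2,80.5]}'; python3 -m crank '[{"offset":[-0.3,-0.18,0.0],"twist":[20,-22,48]},{"offset":[-0.3,-0.18,0.0],"twist":[20,-22,48]},{"offset":[-0.3,-0.18,0.0],"twist":[20,-22,48]},{"offset":[-0.3,-0.18,0.0],"twist":[20,-22,48]},{"offset":[-0.3,-0.18,0.0],"twist":[20,-22,48]},{"offset":[-0.3,-0.18,0.0],"twist":[20,-22,48]},{"offset":[-0.556,-0.342,0.111],"twist":[33.4,-36.2,80.5]},{"offset":[-0.556,-0.342,0.111],"twist":[33.4,-36.2,80.5]},{"offset":[-0.556,-0.342,0.111],"twist":[33.4,-36.2,80.5]},{"offset":[-0.556,-0.342,0.111],"twist":[33.4,-36.2,80.5]},{"offset":[-0.556,-0.342,0.111],"twist":[33.4,-36.2,80.5]},{"offset":[-0.556,-0.342,0.111],"twist":[33.4,-36.2,80.5]},{"offset":[-0.556,-0.342,0.111],"twist":[33.4,-36.2,80.5]},{"offset":[-0.556,-0.342,0.111],"twist":[33.4,-36.2,80.5]}]' 1 25; python3 - <<'E'
from g import *
n=np.array([.595,.0668,.042]);H=hand((-.154,-.988),np.radians(45))
print(get_obs()["q"])
go(n-.13*H[:,2],H);go(n,H)
o=get_obs();im=get_image("wrist");cv2.imwrite("pics/w1.png",im[:,:,::-1]);c=get_calibration("wrist");print(c["tool_from_camera"])
Tt=np.eye(4);Tt[:3,:3]=R.from_rotvec(o["tool_rot"]).as_matrix();Tt[:3,3]=o["tool_pos"];T=Tt@c["tool_from_camera"];np.save("T1.npy",T)
print("pred neck px",proj("wrist",n,T),"mouth",proj("wrist",n+np.array([.003,.0188,0]),T))
for d in cut_out("neck","wrist")[:2]:print(d["confidence"],d["rect"])
E
```

```text
t: 2.45
tool_pos: [0.6066, 0.1461, 0.1213]
tool_rot: [1.911, 1.638, -0.791]
contact_force: [1.4, 0.4, -0.1]
opening: 0.0858
grip_force: 0.0
[ 0.3892  0.4401  1.4913 -0.6535  1.6624  0.6356]
offset [-0.0006  0.0007  0.0017] twist [ 0.1 -0.   0. ] |tw| 0.1 dist 0.002
offset [-0.0007  0.0006  0.1317] twist [ 0.1 -0.   0. ] |tw| 0.1 dist 0.132
[[ 0.0007  0.9612  0.276   0.0711]
 [ 1.     -0.0009  0.0005  0.0005]
 [ 0.0007  0.276  -0.9612 -0.1426]
 [ 0.      0.      0.      1.    ]]
pred neck px [320.537  233.1082] mouth [320.7048 219.3557]
0.9 [82.9, 269.8, 120.8, 128.0]
0.78 [323.2, 270.1, 103.5, 146.5]
```

View pics/w1.png

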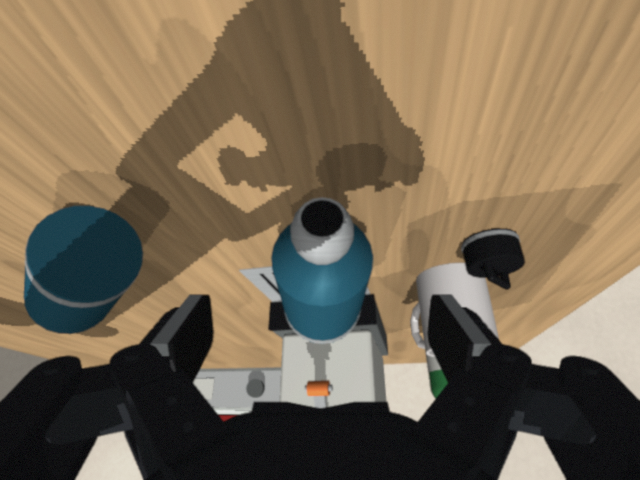

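The wrist view shows the flask's mouth at (321,218), matching my prediction of (320.5,219). The cap and mug are clear on the right.

```bash
python3 -m crank '[{"offset":[0,0,0.05],"twist":[0,0,0]},{"offset":[0,0,0.1],"twist":[0,0,0]},{"offset":[-0.0007,0.0006,0.131],"twist":[0,0,0]},{"offset":[-0.0007,0.0006,0.131],"twist":[0,0,0]},{"offset":[-0.0007,0.0006,0.131],"twist":[0,0,0]}]' 1 25; python3 -m crank '[{"offset":[0,0,0],"twist":[0,0,0]},{"offset":[0,0,0],"twist":[0,0,0]},{"offset":[0,0,0],"twist":[0,0,0]},{"offset":[0,0,0],"twist":[0,0,0]},{"offset":[0,0,0],"twist":[0,0,0]},{"offset":[0,0,0],"twist":[0,0,0]}]' 0.3 25;python3 - <<'E'
from g import *
print(get_obs()["q"])
H=hand(X[:2],np.radians(45))
for x in(-.24,-.18):go(O+x*X+[0,0,.042],H)
go(O-.18*X+[0,0,.042],hand(X[:2],np.radians(50)))
E
```

```text
t: 3.18
tool_pos: [0.594, 0.0538, 0.0297]
tool_rot: [1.911, 1.637, -0.789]
contact_force: [0.3, -0.1, -0.0]
opening: 0.0859
grip_force: 0.0
t: 3.92
tool_pos: [0.5938, 0.0533, 0.0292]
tool_rot: [1.912, 1.637, -0.79]
contact_force: [0.2, 5.8, 5.2]
opening: 0.0444
grip_force: 25.1
[ 0.2683  0.4641  1.6397 -0.706   1.4602  0.6601]
offset [-0.0202 -0.0588  0.021 ] twist [-10.1  -0.  -10.2] |tw| 14.3 dist 0.066
offset [-0.0613 -0.0439  0.0621] twist [-10.1  -0.  -10.2] |tw| 14.3 dist 0.098
offset [-0.0597 -0.0442  0.0621] twist [ -9.6   4.9 -10.6] |tw| 15.2 dist 0.097
```

```bash
python3 -m crank '[{"offset":[-0.005,-0.015,0.005],"twist":[-2.5,0,-2.5]},{"offset":[-0.010,-0.029,0.0105],"twist":[-5,0,-5.1]},{"offset":[-0.015,-0.044,0.016],"twist":[-7.5,0,-7.6]},{"offset":[-0.0202,-0.0588,0.021],"twist":[-10.1,0,-10.2]},{"offset":[-0.030,-0.055,0.031],"twist":[-10.1,0,-10.2]},{"offset":[-0.040,-0.0515,0.041],"twist":[-10.1,0,-10.2]},{"offset":[-0.051,-0.0475,0.052],"twist":[-10.1,0,-10.2]},{"offset":[-0.0613,-0.0439,0.0621],"twist":[-10.1,0,-10.2]},{"offset":[-0.0613,-0.0439,0.0621],"twist":[-10.1,0,-10.2]}]';python3 - <<'E'
from g import *
print(get_obs()["q"])
H=hand(X[:2],np.radians(45))
go(O-.18*X+[0,0,.042],H);go(O-.171*X+[0,0,.042],H)
for n in("side","top"):cv2.imwrite(f"pics/{n}1.png",get_image(n)[:,:,::-1])
s=cv2.imread("pics/side1.png")[150:350,230:450]; t=cv2.imread("pics/top1.png")[200:320,225:345]
cv2.imwrite("pics/c1.png",np.hstack([cv2.resize(s,(440,400)),cv2.resize(t,(360,400)[:2])]))
E
```

```text
t: 5.05
tool_pos: [0.5376, -0.0279, 0.0289]
tool_rot: [1.662, 1.829, -0.689]
contact_force: [2.4, -1.9, 2.0]
opening: 0.0442
grip_force: 25.6
[ 0.1788  0.2243  1.9557 -0.8561  1.2063  0.5065]
offset [ 0.0014 -0.0004 -0.001 ] twist [ 0.   0.1 -0. ] |tw| 0.1 dist 0.002
offset [-0.0049 -0.0004  0.0054] twist [ 0.   0.1 -0. ] |tw| 0.1 dist 0.007
```

View pics/c1.png

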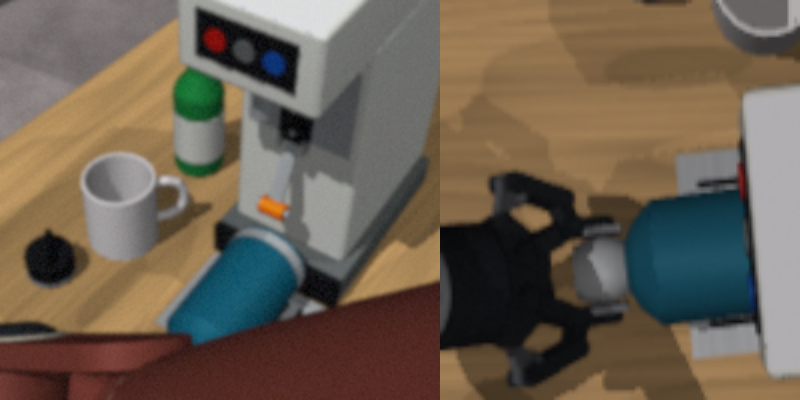

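The flask is now square to the dispenser and nearly at the bumper. The pads hold the neck, and the mug, cap and soap are untouched. I'll ease it in until there is contact force.

```bash
python3 -m crank '[{"offset":[-0.0015,0,0.0015],"twist":[0,0,0]},{"offset":[-0.003,0,0.003],"twist":[0,0,0]},{"offset":[-0.0045,0,0.0045],"twist":[0,0,0]},{"offset":[-0.0045,0,0.0045],"twist":[0,0,0]}]'; python3 -m crank '[{"offset":[-0.0015,0,0.0015],"twist":[0,0,0]},{"offset":[-0.003,0,0.003],"twist":[0,0,0]},{"offset":[-0.003,0,0.003],"twist":[0,0,0]}]'
```

```text
t: 5.65
tool_pos: [0.538, -0.0319, 0.029]
tool_rot: [1.662, 1.831, -0.687]
contact_force: [-0.5, 8.0, 9.2]
opening: 0.0441
grip_force: 26.2
t: 6.02
tool_pos: [0.5389, -0.034, 0.0289]
tool_rot: [1.664, 1.834, -0.682]
contact_force: [-2.8, 18.9, 11.7]
opening: 0.0442
grip_force: 26.9
```

```bash
cat > p.py <<'E'
from g import *
print(get_obs()["q"])
s=np.sqrt(.5)
def tab(x0,z0):
    for th in [5,10,15,20,25,30,35,40,45,50,55,60,65,70,75,80,85,90]:
        t=np.radians(th);a=40*np.tan(t) if th<61.6 else 84*np.sin(t)
        dx=-a+42*np.sin(t)-171*np.cos(t)+171-min(3.5,th*.1)-x0;dz=42*np.cos(t)+171*np.sin(t)-42-z0
        print(th,"dx,dz %.1f %.1f"%(dx,dz),"off x %.4f z %.4f"%(-s*(dx+dz)/1e3,s*(dx-dz)/1e3))
E
python3 -c "
from p import *
tab(4,0)"
```

```text
[ 0.1651  0.219   1.9594 -0.8562  1.1937  0.4958]
5 dx,dz -3.7 14.7 off x -0.0078 z -0.0130
10 dx,dz -2.2 29.1 off x -0.0190 z -0.0221
15 dx,dz 0.5 42.8 off x -0.0306 z -0.0299
20 dx,dz 4.1 56.0 off x -0.0425 z -0.0367
25 dx,dz 8.6 68.3 off x -0.0544 z -0.0422
30 dx,dz 13.8 79.9 off x -0.0662 z -0.0467
35 dx,dz 19.5 90.5 off x -0.0778 z -0.0502
40 dx,dz 25.9 100.1 off x -0.0891 z -0.0524
45 dx,dz 32.3 108.6 off x -0.0996 z -0.0540
50 dx,dz 38.1 116.0 off x -0.1089 z -0.0551
55 dx,dz 42.7 122.2 off x -0.1166 z -0.0562
60 dx,dz 45.1 127.1 off x -0.1218 z -0.0580
65 dx,dz 53.2 130.7 off x -0.1300 z -0.0548
70 dx,dz 65.5 133.1 off x -0.1404 z -0.0477
75 dx,dz 78.7 134.0 off x -0.1504 z -0.0392
80 dx,dz 92.4 133.7 off x -0.1599 z -0.0292
85 dx,dz 106.8 132.0 off x -0.1688 z -0.0179
90 dx,dz 121.5 129.0 off x -0.1771 z -0.0053
```

```bash
python3 -m crank '[{"offset":[-0.004,0,-0.0065],"twist":[0,0,0]},{"offset":[-0.0078,0,-0.013],"twist":[0,0,0]},{"offset":[-0.0135,0,-0.0178],"twist":[0,0,0]},{"offset":[-0.019,0,-0.0221],"twist":[0,0,0]},{"offset":[-0.025,0,-0.026],"twist":[0,0,0]},{"offset":[-0.0306,0,-0.0299],"twist":[0,0,0]},{"offset":[-0.0425,0,-0.0367],"twist":[0,0,0]},{"offset":[-0.0544,0,-0.0422],"twist":[0,0,0]},{"offset":[-0.0662,0,-0.0467],"twist":[0,0,0]},{"offset":[-0.0778,0,-0.0502],"twist":[0,0,0]},{"offset":[-0.0891,0,-0.0524],"twist":[0,0,0]},{"offset":[-0.0996,0,-0.054],"twist":[0,0,0]},{"offset":[-0.0996,0,-0.054],"twist":[0,0,0]}]';python3 - <<'E'
from g import *
o=get_obs();print(o["q"]);g=o["tool_pos"]-.019*R.from_rotvec(o["tool_rot"]).as_matrix()[:,2]-O;print(g@X,g@Y,g[2])
for n in("side","top"):cv2.imwrite(f"pics/{n}2.png",get_image(n)[:,:,::-1])
s=cv2.imread("pics/side2.png")[100:350,220:460]; t=cv2.imread("pics/top2.png")[200:320,225:345]
cv2.imwrite("pics/c2.png",np.hstack([cv2.resize(s,(440,458)),cv2.resize(t,(360,458))]))
E
```

```text
t: 7.65
tool_pos: [0.541, -0.07, 0.1376]
tool_rot: [1.663, 1.83, -0.69]
contact_force: [-0.8, 1.7, 0.2]
opening: 0.0439
grip_force: 26.1
[ 0.0997  0.0236  1.9539 -0.8272  1.2908  0.2985]
-0.1360330208713513 -0.00023123723460024835 0.15099626277216657
```

View pics/c2.png

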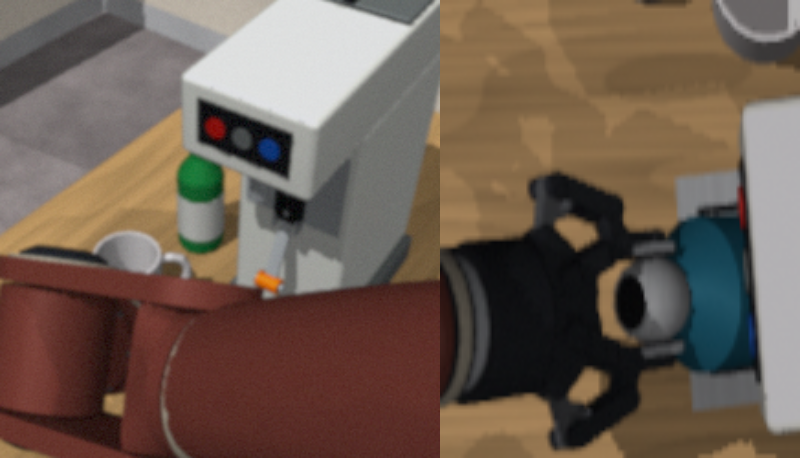

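The flask is about half raised: the mouth points back-up at top-crop (630,300), and forces are low. I'll continue the raise.

```bash
python3 -m crank '[{"offset":[-0.0093,0,-0.0011],"twist":[0,0,0]},{"offset":[-0.017,0,-0.0022],"twist":[0,0,0]},{"offset":[-0.0222,0,-0.004],"twist":[0,0,0]},{"offset":[-0.0304,0,-0.0008],"twist":[0,0,0]},{"offset":[-0.0408,0,0.0063],"twist":[0,0,0]},{"offset":[-0.0458,0,0.0105],"twist":[0,0,0]},{"offset":[-0.0508,0,0.0148],"twist":[0,0,0]},{"offset":[-0.0555,0,0.0198],"twist":[0,0,0]},{"offset":[-0.0603,0,0.0248],"twist":[0,0,0]},{"offset":[-0.0603,0,0.0248],"twist":[0,0,0]}]';python3 - <<'E'
from g import *
o=get_obs();print(o["q"]);g=o["tool_pos"]-.019*R.from_rotvec(o["tool_rot"]).as_matrix()[:,2]-O;print(g@X,g@Y,g[2])
a=get_image("wrist");b=get_image("top");cv2.imwrite("pics/c3.png",np.hstack([cv2.resize(a,(480,360)),cv2.resize(b[210:320,255:353],(320,360))])[:,:,::-1])
E
```

```text
t: 9.0
tool_pos: [0.5561, -0.1297, 0.1799]
tool_rot: [1.652, 1.81, -0.675]
contact_force: [-4.9, 23.8, 43.7]
opening: 0.0445
grip_force: 42.8
[-0.0093 -0.0331  1.9363 -0.8468  1.2497  0.1867]
-0.07538157851818725 0.008679166472519902 0.19313151312592183
```

View pics/c3.png

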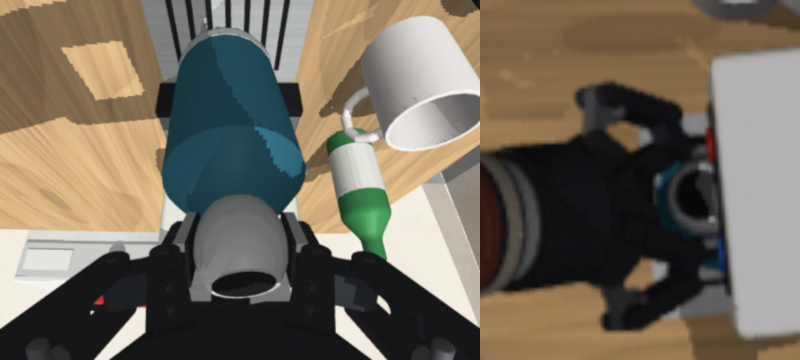

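```bash
python3 - <<'E'
from g import *
o=get_obs();c=get_calibration("wrist");Rt=R.from_rotvec(o["tool_rot"]).as_matrix()
Tt=np.eye(4);Tt[:3,:3]=Rt;Tt[:3,3]=o["tool_pos"];T=Tt@c["tool_from_camera"]
nk=o["tool_pos"]-.019*Rt[:,2]
print("tilt hand",np.degrees(np.arcsin(-Rt[2,2])))
for p in((0,.075,0.04),(0,-.075,.04),(0,.075,0),(0,-.075,0)):
    print("bumper",proj("wrist",O+p[0]*X+p[1]*Y+[0,0,p[2]],T)*.75)
for L in(.171,.165,.177):
  for th in(50,55,60,65,70,75,80,85):
    t=np.radians(th);ax=-np.cos(t)*X+np.array([0,0,np.sin(t)]);pe=np.sin(t)*X+np.array([0,0,np.cos(t)])
    b=nk-L*ax;lo=b-.042*pe;up=b+.042*pe;m=nk+(.19-L)*ax
    sh=b+.13*ax-.042*pe
    print(L,th,"lowrim",proj("wrist",lo,T)*.75,"mouth",proj("wrist",m,T)*.75,"base x,z",((b-O)@X).round(4),b[2].round(4),"lo z",lo[2].round(4),"up xz",((up-O)@X).round(4),up[2].round(4))
E
```

```text
tilt hand 44.20276283309735
bumper [301.3991 111.5421]
bumper [153.4349 113.5288]
bumper [296.617   83.4337]
bumper [158.4269  85.1482]
0.171 50 lowrim [236.0804 109.902 ] mouth [239.5418 269.881 ] base x,z 0.0343 0.062 lo z 0.035 up xz 0.0665 0.089
0.171 55 lowrim [235.884   95.5073] mouth [239.5777 272.7267] base x,z 0.0225 0.0529 lo z 0.0288 up xz 0.0569 0.077
0.171 60 lowrim [235.6863  80.6746] mouth [239.6075 275.2903] base x,z 0.0099 0.0449 lo z 0.0239 up xz 0.0463 0.0659
0.171 65 lowrim [235.4868  65.3085] mouth [239.631  277.5508] base x,z -0.0033 0.038 lo z 0.0203 up xz 0.0347 0.0558
0.171 70 lowrim [235.2846  49.2998] mouth [239.6482 279.4922] base x,z -0.0171 0.0323 lo z 0.018 up xz 0.0224 0.0467
0.171 75 lowrim [235.0791  32.5223] mouth [239.6589 281.1035] base x,z -0.0313 0.0278 lo z 0.017 up xz 0.0092 0.0387
0.171 80 lowrim [234.8695  14.8274] mouth [239.6634 282.3783] base x,z -0.0459 0.0246 lo z 0.0173 up xz -0.0045 0.0319
0.171 85 lowrim [234.655   -3.9611] mouth [239.6616 283.3145] base x,z -0.0607 0.0227 lo z 0.019 up xz -0.0188 0.0263
0.165 50 lowrim [236.1081 110
[... 1148 characters left out ...]
77 60 lowrim [235.6504  79.2809] mouth [239.3726 264.6525] base x,z 0.0129 0.0397 lo z 0.0187 up xz 0.0493 0.0607
0.177 65 lowrim [235.4455  63.5841] mouth [239.3893 266.2002] base x,z -0.0008 0.0326 lo z 0.0148 up xz 0.0373 0.0503
0.177 70 lowrim [235.2373  47.1998] mouth [239.402  267.5514] base x,z -0.015 0.0267 lo z 0.0123 up xz 0.0244 0.041
0.177 75 lowrim [235.0249  29.9902] mouth [239.4107 268.697 ] base x,z -0.0298 0.022 lo z 0.0112 up xz 0.0108 0.0329
0.177 80 lowrim [234.8075  11.7928] mouth [239.4153 269.6304] base x,z -0.0449 0.0187 lo z 0.0114 up xz -0.0035 0.026
0.177 85 lowrim [234.5842  -7.587 ] mouth [239.4159 270.3477] base x,z -0.0602 0.0167 lo z 0.013 up xz -0.0183 0.0203
```

The wrist view shows the flask at about 75°, but its rear rim is riding on the bumper's top edge: the low rim at (225,33) puts the foot about 17 mm up. I'll draw the neck straight back so it slides off.

```bash
python3 -m crank '[{"offset":[0.003,0,-0.003],"twist":[0,0,0]},{"offset":[0.006,0,-0.006],"twist":[0,0,0]},{"offset":[0.009,0,-0.009],"twist":[0,0,0]},{"offset":[0.012,0,-0.012],"twist":[0,0,0]},{"offset":[0.015,0,-0.015],"twist":[0,0,0]},{"offset":[0.015,0,-0.015],"twist":[0,0,0]}]';cat > w.py <<'E'
from g import *
import sys
o=get_obs();print(o["q"],o["contact_force"]);g=o["tool_pos"]-.019*R.from_rotvec(o["tool_rot"]).as_matrix()[:,2]-O;print("grasp xyz",g@X,g@Y,g[2])
a=get_image("wrist")
b=get_image("top");cv2.imwrite(f"pics/{sys.argv[1]}.png",np.hstack([cv2.resize(a,(480,360)),cv2.resize(b[210:320,255:353],(320,360))])[:,:,::-1])
E
python3 w.py c4
```

```text
t: 9.85
tool_pos: [0.5486, -0.1077, 0.1668]
tool_rot: [1.658, 1.827, -0.681]
contact_force: [1.2, 8.0, 9.4]
opening: 0.044
grip_force: 31.0
[ 0.0287 -0.0232  1.9465 -0.8333  1.2698  0.214 ] [1.2312 8.0105 9.3712]
grasp xyz -0.0978166326983917 0.0035214359509928694 0.18024202373622605
```

View pics/c4.png

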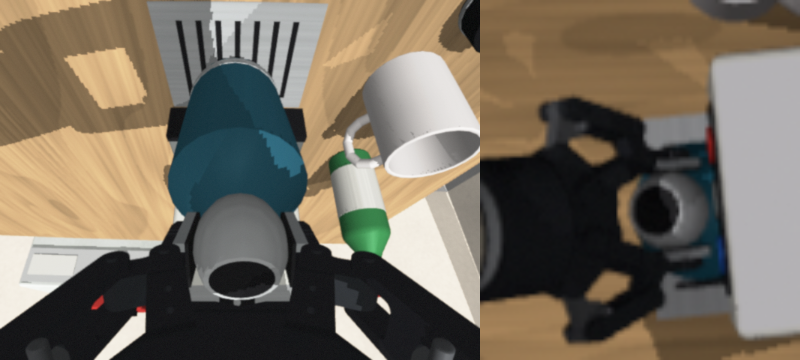

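Less force now (9 N), and the rim is still slightly hooked; the low rim is at (222,58). I'll keep drawing back.

```bash
python3 -m crank '[{"offset":[0.003,0,-0.003],"twist":[0,0,0]},{"offset":[0.006,0,-0.006],"twist":[0,0,0]},{"offset":[0.009,0,-0.009],"twist":[0,0,0]},{"offset":[0.011,0,-0.011],"twist":[0,0,0]},{"offset":[0.011,0,-0.011],"twist":[0,0,0]}]';python3 w.py c5; python3 - <<'E'
from g import *
o=get_obs();c=get_calibration("wrist");Rt=R.from_rotvec(o["tool_rot"]).as_matrix()
Tt=np.eye(4);Tt[:3,:3]=Rt;Tt[:3,3]=o["tool_pos"];T=Tt@c["tool_from_camera"];np.save("T5.npy",T)
nk=o["tool_pos"]-.019*Rt[:,2];L=.170
for z in(0.,.04):print("bumper",proj("wrist",O+[0,0,z],T)*.75)
for th in(50,55,60,65,70,75):
    t=np.radians(th);ax=-np.cos(t)*X+np.array([0,0,np.sin(t)]);pe=np.sin(t)*X+np.array([0,0,np.cos(t)])
    b=nk-L*ax;lo=b-.042*pe;up=b+.042*pe
    print(th,"lowrim",proj("wrist",lo,T)*.75,"base x,z",((b-O)@X).round(4),b[2].round(4),"lo z",lo[2].round(4),"up xz",((up-O)@X).round(4),up[2].round(4))
E
```

```text
t: 10.58
tool_pos: [0.542, -0.0928, 0.1602]
tool_rot: [1.663, 1.833, -0.693]
contact_force: [0.3, 0.4, -4.0]
opening: 0.0443
grip_force: 28.5
[ 0.0565 -0.0163  1.9508 -0.8251  1.2925  0.2337] [ 0.3298  0.3744 -4.0084]
grasp xyz -0.1132561308512369 -0.0013848227051996328 0.17365219362917456
bumper [241.2172 122.6873]
bumper [241.1263 150.9647]
50 lowrim [240.2254 112.34  ] base x,z -0.0039 0.0437 lo z 0.0167 up xz 0.0283 0.0707
55 lowrim [240.2521  98.0532] base x,z -0.0157 0.0346 lo z 0.0105 up xz 0.0188 0.0587
60 lowrim [240.2754  83.3479] base x,z -0.0282 0.0267 lo z 0.0057 up xz 0.0082 0.0477
65 lowrim [240.2947  68.1315] base x,z -0.0413 0.0198 lo z 0.0021 up xz -0.0032 0.0376
70 lowrim [240.3096  52.2991] base x,z -0.055 0.0141 lo z -0.0002 up xz -0.0155 0.0285
75 lowrim [240.3195  35.7291] base x,z -0.0692 0.0097 lo z -0.0012 up xz -0.0286 0.0206
```

View pics/c5.png

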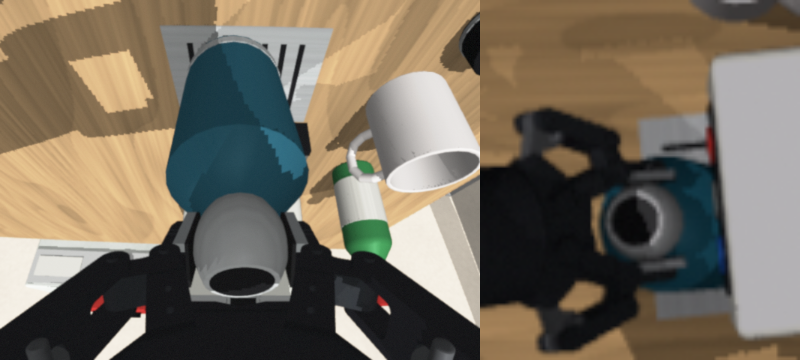

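The foot is back on the worktop and clear of the bumper: low rim at (230,38), about 74°, rear rim about 25 mm in front. All 10 views are used, so from here I go by force and pose.

```bash
python3 -m crank '[{"offset":[-0.0014,0,-0.0014],"twist":[0,0,0]},{"offset":[-0.0049,0,0.0021],"twist":[0,0,0]},{"offset":[-0.0085,0,0.0057],"twist":[0,0,0]},{"offset":[-0.012,0,0.0092],"twist":[0,0,0]},{"offset":[-0.0155,0,0.0127],"twist":[0,0,0]},{"offset":[-0.0155,0,0.0127],"twist":[0,0,0]}]';python3 -m crank '[{"offset":[-0.0018,0,0.0018],"twist":[0,0,0]},{"offset":[-0.0035,0,0.0035],"twist":[0,0,0]},{"offset":[-0.0053,0,0.0053],"twist":[0,0,0]},{"offset":[-0.007,0,0.007],"twist":[0,0,0]},{"offset":[-0.007,0,0.007],"twist":[0,0,0]}]'
cat > v.py <<'E'
from g import *
from scipy.optimize import least_squares
o=get_obs();g=o["tool_pos"]-.019*R.from_rotvec(o["tool_rot"]).as_matrix()[:,2]-O;print("grasp",g@X,g@Y,g[2],o["contact_force"],"q4",o["q"][3])
c=get_calibration("wrist");Rt=R.from_rotvec(o["tool_rot"]).as_matrix()
Tt=np.eye(4);Tt[:3,:3]=Rt;Tt[:3,3]=o["tool_pos"];T=Tt@c["tool_from_camera"]
im=get_image("wrist");hsv=cv2.cvtColor(im,cv2.COLOR_RGB2HSV)
m=((hsv[:,:,0]>90)&(hsv[:,:,0]<110)&(hsv[:,:,1]>110)).astype(np.uint8)
k,lab,st,ce=cv2.connectedComponentsWithStats(m);i=1+np.argmax(st[1:,4]);print("blue",st[i],ce[i])
r=st[i,1];print("top row of blue, cols",r,np.where(lab[r+3]==i)[0][[0,-1]])
nk=o["tool_pos"]-.019*Rt[:,2];L=.170
for th in(70,75,80,85,90):
    t=np.radians(th);ax=-np.cos(t)*X+np.array([0,0,np.sin(t)]);pe=np.sin(t)*X+np.array([0,0,np.cos(t)])
    b=nk-L*ax;lo=b-.042*pe;up=b+.042*pe
    print(th,"lowrim",proj("wrist",lo,T),"band top",proj("wrist",lo+.012*ax,T),"base x,z",((b-O)@X).round(4),b[2].round(4),"lo z",lo[2].round(4),"up x",((up-O)@X).round(4))
E
python3 v.py
```

```text
t: 11.42
tool_pos: [0.5447, -0.1132, 0.1634]
tool_rot: [1.663, 1.831, -0.691]
contact_force: [-0.7, -0.6, -4.3]
opening: 0.044
grip_force: 28.0
t: 12.05
tool_pos: [0.5457, -0.1228, 0.1634]
tool_rot: [1.663, 1.832, -0.691]
contact_force: [0.3, -0.5, -4.6]
opening: 0.0441
grip_force: 28.0
grasp -0.0830559551906961 -0.0006292260422164637 0.1768635400226649 [ 0.3271 -0.4832 -4.5584] q4 -0.8338529880888116
blue [  220    27   193   259 36560] [313.283  161.0062]
top row of blue, cols 27 [290 332]
70 lowrim [320.0748  69.508 ] band top [320.0123  75.3114] base x,z -0.0249 0.0171 lo z 0.0028 up x 0.0146
75 lowrim [320.0671  47.4036] band top [320.0001  54.402 ] base x,z -0.0391 0.0127 lo z 0.0018 up x 0.0015
80 lowrim [320.0509  24.1243] band top [319.9791  32.5064] base x,z -0.0535 0.0094 lo z 0.0022 up x -0.0122
85 lowrim [320.0248  -0.5547] band top [319.9476   9.447 ] base x,z -0.0682 0.0075 lo z 0.0038 up x -0.0264
90 lowrim [319.9866 -26.9028] band top [319.9034 -14.985 ] base x,z -0.0831 0.0069 lo z 0.0069 up x -0.0411
```

```bash
python3 -m crank '[{"offset":[-0.0018,0,0.0018],"twist":[0,0,0]},{"offset":[-0.0035,0,0.0035],"twist":[0,0,0]},{"offset":[-0.0053,0,0.0053],"twist":[0,0,0]},{"offset":[-0.007,0,0.007],"twist":[0,0,0]},{"offset":[-0.007,0,0.007],"twist":[0,0,0]}]';python3 -m crank '[{"offset":[-0.0018,0,0.0018],"twist":[0,0,0]},{"offset":[-0.0035,0,0.0035],"twist":[0,0,0]},{"offset":[-0.0035,0,0.0035],"twist":[0,0,0]}]';python3 v.py
```

```text
t: 12.72
tool_pos: [0.5466, -0.1326, 0.1634]
tool_rot: [1.663, 1.832, -0.691]
contact_force: [-0.6, -0.8, -4.8]
opening: 0.0441
grip_force: 28.0
t: 13.1
tool_pos: [0.5471, -0.1376, 0.1635]
tool_rot: [1.663, 1.831, -0.691]
contact_force: [-0.3, 0.2, -3.7]
opening: 0.044
grip_force: 28.0
grasp -0.06819449116823044 -0.0006086856978994555 0.17690867647319886 [-0.2843  0.2434 -3.6868] q4 -0.8377162018457249
blue [  219    22   195   265 37667] [313.2005 157.9515]
top row of blue, cols 22 [288 333]
70 lowrim [320.0422  69.5115] band top [319.9806  75.3147] base x,z -0.0101 0.0172 lo z 0.0028 up x 0.0294
75 lowrim [320.0321  47.4073] band top [319.966   54.4055] base x,z -0.0242 0.0127 lo z 0.0018 up x 0.0164
80 lowrim [320.0134  24.1282] band top [319.9426  32.51  ] base x,z -0.0387 0.0095 lo z 0.0022 up x 0.0027
85 lowrim [319.9845  -0.5506] band top [319.9086   9.4509] base x,z -0.0534 0.0076 lo z 0.0039 up x -0.0115
90 lowrim [319.9434 -26.8984] band top [319.8618 -14.9809] base x,z -0.0682 0.0069 lo z 0.0069 up x -0.0262
```

```bash
python3 -m crank '[{"offset":[-0.0018,0,0.0024],"twist":[0,0,0]},{"offset":[-0.0036,0,0.0049],"twist":[0,0,0]},{"offset":[-0.0054,0,0.0074],"twist":[0,0,0]},{"offset":[-0.0071,0,0.0099],"twist":[0,0,0]},{"offset":[-0.0082,0,0.0117],"twist":[0,0,0]},{"offset":[-0.0092,0,0.0134],"twist":[0,0,0]},{"offset":[-0.0092,0,0.0134],"twist":[0,0,0]}]';python3 v.py
```

```text
t: 14.02
tool_pos: [0.5487, -0.1534, 0.1604]
tool_rot: [1.663, 1.832, -0.691]
contact_force: [-0.4, 0.6, -4.5]
opening: 0.0442
grip_force: 28.0
grasp -0.052317774818856314 -0.0005748563904596185 0.17385609163060942 [-0.3536  0.5569 -4.5379] q4 -0.8429272024541832
blue [  217     4   199   279 41148] [313.1899 148.4244]
top row of blue, cols 4 [288 333]
70 lowrim [320.03    69.5482] band top [319.9695  75.3495] base x,z 0.0058 0.0141 lo z -0.0003 up x 0.0453
75 lowrim [320.0235  47.4458] band top [319.9586  54.4418] base x,z -0.0083 0.0096 lo z -0.0012 up x 0.0323
80 lowrim [320.0089  24.1688] band top [319.9392  32.5481] base x,z -0.0228 0.0064 lo z -0.0009 up x 0.0186
85 lowrim [319.9848  -0.5074] band top [319.9098   9.4911] base x,z -0.0375 0.0045 lo z 0.0008 up x 0.0043
90 lowrim [319.9491 -26.8521] band top [319.8682 -14.9382] base x,z -0.0523 0.0039 lo z 0.0039 up x -0.0103
```

```bash
python3 -m crank '[{"offset":[-0.0005,0,0.0015],"twist":[0,0,0]},{"offset":[-0.001,0,0.003],"twist":[0,0,0]},{"offset":[-0.0014,0,0.0042],"twist":[0,0,0]},{"offset":[-0.0014,0,0.0042],"twist":[0,0,0]}]';python3 v.py | head -3;  python3 -m crank '[{"offset":[0.0004,0,0.0014],"twist":[0,0,0]},{"offset":[0.0008,0,0.0028],"twist":[0,0,0]},{"offset":[0.0008,0,0.0028],"twist":[0,0,0]}]';python3 v.py
```

```text
t: 14.58
tool_pos: [0.549, -0.1573, 0.1584]
tool_rot: [1.663, 1.832, -0.691]
contact_force: [-1.2, 0.5, -3.6]
opening: 0.0442
grip_force: 28.0
grasp -0.04839138552366245 -0.0005975575002373254 0.1718072414629898 [-1.1586  0.5027 -3.5544] q4 -0.8448578757976927
blue [  217     0   199   282 42437] [313.2387 145.0677]
top row of blue, cols 0 [283 339]
t: 15.0
tool_pos: [0.5497, -0.1592, 0.1576]
tool_rot: [1.662, 1.829, -0.692]
contact_force: [-1.9, -0.3, 4.5]
opening: 0.044
grip_force: 28.3
grasp -0.04640140809136156 -9.210489561976846e-05 0.1709968419548215 [-1.8883 -0.2975  4.4771] q4 -0.8485278950267902
blue [  216     0   200   281 43133] [312.5454 143.7338]
top row of blue, cols 0 [272 346]
70 lowrim [319.78    68.9678] band top [319.7254  74.7992] base x,z 0.0117 0.0112 lo z -0.0031 up x 0.0512
75 lowrim [319.7539  46.8367] band top [319.6961  53.8673] base x,z -0.0024 0.0068 lo z -0.0041 up x 0.0382
80 lowrim [319.7189  23.5255] band top [319.6575  31.9451] base x,z -0.0169 0.0036 lo z -0.0037 up x 0.0245
85 lowrim [319.6732  -1.1914] band top [319.608    8.8545] base x,z -0.0316 0.0016 lo z -0.002 up x 0.0103
90 lowrim [319.6147 -27.5848] band top [319.5454 -15.6145] base x,z -0.0464 0.001 lo z 0.001 up x -0.0044
```

```bash
cat > r.py <<'E'
from g import *
def org(im):
    h=cv2.cvtColor(im,cv2.COLOR_BGR2HSV)[225:285,340:400];m=(h[:,:,0]>5)&(h[:,:,0]<22)&(h[:,:,1]>200)&(h[:,:,2]>140)
    p=np.argwhere(m);return len(p),p[:,::-1].mean(0)+[340,225] if len(p) else None
print("side0",org(cv2.imread("pics/side0.png")))
im=get_image("side")[:,:,::-1].copy();cv2.imwrite("pics/side9.png",im);print("now",org(im))
for a in(0,.142,.25,.345):
    v=np.array([-.031,-.068]);ro=np.array([np.cos(a)*v[0]-np.sin(a)*v[1],np.sin(a)*v[0]+np.cos(a)*v[1]])+[.022,.188]
    print(a,ro,proj("side",O+ro[0]*X+[0,0,ro[1]]))
for d in cut_out("flask","side")[:2]+cut_out("roller","side")[:2]:print(d["confidence"],d["rect"])
E
python3 r.py
```

```text
side0 (68, array([365.5147, 253.6324]))
now (0, None)
0 [-0.009  0.12 ] [367.811  253.2286]
0.142 [0.0009 0.1163] [370.2243 251.4403]
0.25 [0.0088 0.1144] [372.1352 249.6795]
0.345 [0.0158 0.1135] [373.8522 247.8656]
0.86 [405.2, 411.9, 117.9, 61.4]
0.76 [357.6, 313.1, 30.9, 10.2]
```

```bash
python3 -m crank '[{"offset":[0,0,0],"twist":[0,0,0]},{"offset":[0,0,0],"twist":[0,0,0]},{"offset":[0,0,0],"twist":[0,0,0]},{"offset":[0,0,0],"twist":[0,0,0]},{"offset":[0,0,0],"twist":[0,0,0]},{"offset":[0,0,0],"twist":[0,0,0]}]' 1; python3 -m crank '[{"offset":[0,0,-0.01],"twist":[0,0,0]},{"offset":[0,0,-0.03],"twist":[0,0,0]},{"offset":[0,0,-0.06],"twist":[0,0,0]},{"offset":[0,0,-0.1],"twist":[0,0,0]},{"offset":[0,0,-0.15],"twist":[0,0,0]},{"offset":[0,0,-0.15],"twist":[0,0,0]},{"offset":[0,0,-0.15],"twist":[0,0,0]}]'; python3 r.py; python3 - <<'E'
from g import *
o=get_obs();c=get_calibration("wrist");Rt=R.from_rotvec(o["tool_rot"]).as_matrix()
Tt=np.eye(4);Tt[:3,:3]=Rt;Tt[:3,3]=o["tool_pos"];T=Tt@c["tool_from_camera"]
im=get_image("wrist");cv2.imwrite("pics/w9.png",im[:,:,::-1])
for d in cut_out("flask","wrist")[:3]:print("flask",d["confidence"],d["rect"])
hsv=cv2.cvtColor(im,cv2.COLOR_RGB2HSV);m=((hsv[:,:,0]>90)&(hsv[:,:,0]<110)&(hsv[:,:,1]>110)).astype(np.uint8)
k,lab,st,ce=cv2.connectedComponentsWithStats(m)
for i in range(1,k):
    if st[i,4]>1000:print("blue",st[i],ce[i])
for bx in(-.054,-.050,-.046,-.042):
    b=O+bx*X;print(bx,"mouth",proj("wrist",b+[0,0,.191],T),"front rim",proj("wrist",b-.042*X+[0,0,.001],T),"shoulder front",proj("wrist",b-.042*X+[0,0,.131],T))
E
```

```text
t: 15.95
tool_pos: [0.5492, -0.1586, 0.1559]
tool_rot: [1.663, 1.832, -0.691]
contact_force: [1.0, -0.5, 1.2]
opening: 0.0858
grip_force: 0.0
t: 16.82
tool_pos: [0.5391, -0.0525, 0.2621]
tool_rot: [1.662, 1.832, -0.69]
contact_force: [-0.4, 0.3, -0.0]
opening: 0.0856
grip_force: 0.0
side0 (68, array([365.5147, 253.6324]))
now (0, None)
0 [-0.009  0.12 ] [367.811  253.2286]
0.142 [0.0009 0.1163] [370.2243 251.4403]
0.25 [0.0088 0.1144] [372.1352 249.6795]
0.345 [0.0158 0.1135] [373.8522 247.8656]
0.95 [408.8, 410.1, 117.3, 63.3]
flask 0.73 [19.8, 4.5, 36.8, 5.9]
flask 0.65 [315.6, 151.8, 102.0, 210.9]
blue [  265    57   101   154 12545] [315.5579 134.5588]
-0.054 mouth [321.695  248.3076] front rim [322.5931  35.2749] shoulder front [322.1676 145.0997]
-0.05 mouth [321.6801 250.7848] front rim [322.5725  39.4804] shoulder front [322.1464 149.0074]
-0.046 mouth [321.6656 253.198 ] front rim [322.5523  43.6035] shoulder front [322.1258 152.8141]
-0.042 mouth [321.6515 255.5497] front rim [322.5325  47.6466] shoulder front [322.1056 156.5237]
```

```bash
python3 -m crank '[{"offset":[0.03,0,-0.04],"twist":[0,0,0]},{"offset":[0.06,0,-0.08],"twist":[0,0,0]},{"offset":[0.09,0,-0.12],"twist":[0,0,0]},{"offset":[0.12,0,-0.16],"twist":[0,0,0]},{"offset":[0.15,0,-0.2],"twist":[0,0,0]},{"offset":[0.18,0,-0.24],"twist":[0,0,0]},{"offset":[0.18,0,-0.24],"twist":[0,0,0]},{"offset":[0.18,0,-0.24],"twist":[0,0,0]}]'; cat > f.py <<'E'
from g import *
from scipy.optimize import least_squares
im=get_image("side")[:,:,::-1].copy();cv2.imwrite("pics/side10.png",im)
for d in cut_out("flask","side")[:3]:
    print("flask",d["confidence"],d["rect"]);
for d in cut_out("roller","side")[:2]:print("roller",d["confidence"],d["rect"])
hsv=cv2.cvtColor(im,cv2.COLOR_BGR2HSV);m=((hsv[:,:,0]>90)&(hsv[:,:,0]<110)&(hsv[:,:,1]>110)).astype(np.uint8)
k,lab,st,ce=cv2.connectedComponentsWithStats(m)
for i in range(1,k):
    if st[i,4]>400:print("blue",st[i],ce[i])
hh=hsv[200:300,320:420];o=np.argwhere((hh[:,:,0]>5)&(hh[:,:,0]<22)&(hh[:,:,1]>200)&(hh[:,:,2]>110));print("orange",len(o),o[:,::-1].mean(0)+[320,200] if len(o) else"")
for bx in(-.052,-.047,-.042):
  for y in(-.007,):
    b=O+bx*X+y*Y;w=[proj("side",b+.042*(np.cos(a)*X+np.sin(a)*Y)+[0,0,z]) for z in(.013,.131) for a in np.linspace(0,6.28,60)]
    w=np.array(w,np.float32);h=cv2.convexHull(w);x,y2,ww,hg=cv2.boundingRect(h);M=cv2.moments(h);print(bx,"blue model",x,y2,ww,hg,M["m10"]/M["m00"],M["m01"]/M["m00"], "mouth",proj("side",b+[0,0,.191]))
E
python3 f.py
```

```text
t: 18.08
tool_pos: [0.5109, 0.2421, 0.3036]
tool_rot: [1.662, 1.832, -0.693]
contact_force: [-0.8, -0.3, -0.4]
opening: 0.0856
grip_force: 0.0
flask 0.84 [360.4, 278.1, 44.1, 84.0]
roller 0.72 [376.1, 236.4, 13.7, 32.3]
blue [ 338  252   45   63 2218] [359.6123 284.0568]
orange 0 
-0.052 blue model 336 248 47 72 358.6502290563412 283.42132885999166 mouth [361.5065 242.3032]
-0.047 blue model 338 246 46 72 359.9575560870701 281.78436882606576 mouth [362.9348 240.6357]
-0.042 blue model 339 245 46 72 361.2562156527306 280.1579824137285 mouth [364.3527 238.9803]
```

```bash
python3 - <<'E'
from g import *
c=get_calibration("wrist");Tt=np.eye(4);Tt[:3,:3]=R.from_rotvec([1.662,1.832,-.690]).as_matrix();Tt[:3,3]=[.5391,-.0525,.2621];T=Tt@c["tool_from_camera"]
im=cv2.imread("pics/w9.png");g=cv2.cvtColor(im,cv2.COLOR_BGR2GRAY).astype(int)
for y in(.06,.066,-.06,-.066):
    a=proj("wrist",O+y*Y,T);b=proj("wrist",O+y*Y+[0,0,.04],T);d=proj("wrist",O+y*Y-.004*X,T)
    print(y,"foot",a,"top",b,"4mm nearer foot",d,"gray",g[int(a[1])-12:int(b[1])+14,int(round(a[0]))])
x=316;print("rim col",g[25:75,x]); print("hsv blue top rows",[im[r,x].tolist() for r in range(40,62,2)])
E
```

```text
0.06 foot [374.3979 116.5622] top [377.1271 143.4077] 4mm nearer foot [374.8575 113.8082] gray [145 144 143 145 146 145 145 146 143 142 138 125  84  41  20  20  19  21
  22  15  22  16  20  15  16  20  21  17  16  22  20  17  17  14  13  20
  17  17  17  18  21  20  18  21  25  50  80  88  88  88  89  88  88]
0.066 foot [379.7686 116.6002] top [382.7764 143.4428] 4mm nearer foot [380.2734 113.8472] gray [147 145 143 145 146 145 145 143 142 141 137 123  89  47  21  18  17  19
  20  18  15  18  20  13  20  17  16  16  17  18  23  21  14  21  21  22
  20  22  19  20  23  17  18  20  25  47  81  91  90  87  90  89  88]
-0.06 foot [266.7491 116.3094] top [263.8694 143.1365] 4mm nearer foot [266.3011 113.5537] gray [98 98 96 96 98 96 88 78 73 69 53 31 13 14 12 14  9 17 15 14 11 15 12 11
 14 15  4 13 13 13 13  6 15 16 14 17 14 16 20 14 21 20 17 27 37 51 60 61
 57 58 58 57 54]
-0.066 foot [261.3802 116.3221] top [258.2222 143.1446] 4mm nearer foot [260.8872 113.5674] gray [ 97  97  96  98  98  99  99  97  88  71  55  34  12  11  13  11   8   9
  13  13   9  10  14  13  12  15  15  12  13   9  11  14  12  13  11  14
  12  15  15  17  12  13  12  30  63  95 103 103 104 103 105 104 103]
rim col [161 161 162 161 158 161 160 163 165 165 164 165 161 154 145 142 137 138
 139 138 127  93  98 124 130 130 131 131 130 130 117  79  59  58  56  56
  56  58  59  57  57  56  55  60  58  58  57  57  60  58]
hsv blue top rows [[142, 143, 141], [138, 138, 137], [138, 139, 137], [103, 97, 83], [126, 125, 120], [131, 130, 129], [131, 131, 130], [131, 131, 128], [93, 84, 63], [81, 67, 30], [78, 66, 28]]
```

The wrist picture puts the base centre about 44 mm in front of the bumper face. The flask stands free, within about 2 mm of contact, so the lever should read about 0.22.

```bash
python3 -c "
from station import *
print(finish_job())"
```

```text
the job is handed in; nothing more can be done
None
```

I handed the job in. The flask is released and stands under the spout, its base about 44 mm in front of the bumper face, so the switch should be clicked without overtravel; I couldn't see the roller to confirm that. During the raise the foot caught on the bumper's top edge and rose about 17 mm, near the 20 mm lift limit, before I freed it. I don't know whether the limit was passed at that moment, as the hand-in gave no verdict.

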